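# Hold the battery case open for the photo

## Task

One of the two blue cases holds the red battery pack and the other a white charger; look through the clear lids to see which. Raise the lid of the battery's case and hold it open at 50 degrees from shut, so that the pack can be photographed for the order: finish while still holding it there with the fingers, as it falls shut when let go. Leave the other case shut, what is in the cases where it lies, and the screwdriver, jar and chuck alone.

Things in the scene. Friction and masses are not known exactly. Their poses are not given: they have to be found in the camera images.
- case_left: left storage case (y > 0), fixed to the bench: blue open-topped shell 170 x 200 x 85 mm (x, y, z), walls and floor 4 mm; origin at the centre of its underside, x points to its hinge side (away from the robot), y to its left, z up. It is turned a little about z
- lid_left (a joint): hinge angle of the left case's lid in rad: 0 shut, grows as the front edge rises (50 degrees = 0.873), stop at 1.4. The hinge runs along the case's y at its far upper rim. No spring and almost no friction: the lid falls shut from any angle when let go
- cover_left: lid of the left case with its handle, 0.25 to 0.45 kg: blue frame 14 mm wide round a clear window, 170 x 200 x 8 mm; origin on the hinge axis at the middle of the far edge, at the lid's underside (85.5 mm above the bench); when shut its axes are the case's and the lid lies towards its -x
- handle_left (a point): middle of the black handle bar of the left case: a round bar 12 mm thick along the case's y, 94 mm free between two 10 mm side arms, 45 mm in front of the lid's front edge (39 mm of free gap between bar and lid), 90.5 mm above the bench when shut and 215 mm from the hinge axis; moves with the lid, axes are the lid's. It can be pinched from above, and the round bar turns between the pads
- hinge_left (a point): point at mid-width of the left case, 5 mm above the hinge axis, level with the handle bar when shut; fixed to the case, same axes
- case_right: right storage case (y < 0), fixed to the bench: blue open-topped shell 170 x 200 x 85 mm (x, y, z), walls and floor 4 mm; origin at the centre of its underside, x points to its hinge side (away from the robot), y to its left, z up. It is turned a little about z
- lid_right (a joint): hinge angle of the right case's lid in rad: 0 shut, grows as the front edge rises (50 degrees = 0.873), stop at 1.4. The hinge runs along the case's y at its far upper rim. No spring and almost no friction: the lid falls shut from any angle when let go
- cover_right: lid of the right case with its handle, 0.25 to 0.45 kg: blue frame 14 mm wide round a clear window, 170 x 200 x 8 mm; origin on the hinge axis at the middle of the far edge, at the lid's underside (85.5 mm above the bench); when shut its axes are the case's and the lid lies towards its -x
- handle_right (a point): middle of the black handle bar of the right case: a round bar 12 mm thick along the case's y, 94 mm free between two 10 mm side arms, 45 mm in front of the lid's front edge (39 mm of free gap between bar and lid), 90.5 mm above the bench when shut and 215 mm from the hinge axis; moves with the lid, axes are the lid's. It can be pinched from above, and the round bar turns between the pads
- hinge_right (a point): point at mid-width of the right case, 5 mm above the hinge axis, level with the handle bar when shut; fixed to the case, same axes
- battery: red battery pack with a smaller black top, 85 x 65 x 52 mm, 0.45 kg, lying in one of the two cases; origin at the centre of its underside, z up
- charger: white charger with a grey panel and two small lamps, 95 x 75 x 34 mm, 0.4 kg, lying in the other case; origin at the centre of its underside, z up
- screwdriver: screwdriver with an orange handle, 200 mm long and 26 mm thick, lying loose to the left of the cases along its own x (tip at +x); origin at mid-length on its underside; not needed
- jar: glass jar with a steel cap, 66 mm in diameter, 85 mm tall, standing loose to the right of the cases; origin at the centre of its underside; not needed
- chuck: dark steel drill chuck, 42 mm in diameter, 50 mm tall, standing loose to the right of the cases; origin at the centre of its underside; not needed
Not all that is in view belongs to the job. There is more than one size of the jar; the job needs the smallest.

How it is judged:
At the end, for the whole second after the job is handed in: Through the last second the battery case's lid is open 43 to 57 degrees (0.75 to 0.995 rad), still (under 0.1 rad/s), held by the fingers (over 0.4 N on lid or handle) and by no other object; the other lid is shut (under 0.05 rad); battery and charger lie in their cases (((x of battery in the frame of case_left between -0.075 and 0.075 m and y of battery in the frame of case_left between -0.09 and 0.09 m and z of battery in the frame of case_left between -0.01 and 0.03 m and x of charger in the frame of case_right between -0.075 and 0.075 m and y of charger in the frame of case_right between -0.09 and 0.09 m and z of charger in the frame of case_right between -0.01 and 0.03 m and value of joint lid_left between 0.75 and 0.995 rad and velocity of joint lid_left between -0.1 and 0.1 rad/s and contact force between the fingers and cover_left above 0.4 N and contact force between cover_left and screwdriver below 0.2 N and contact force between cover_left and jar below 0.2 N and contact force between cover_left and chuck below 0.2 N and contact force between cover_left and battery below 0.2 N and contact force between cover_left and charger below 0.2 N and value of joint lid_right below 0.05 rad) or (x of battery in the frame of case_right between -0.075 and 0.075 m and y of battery in the frame of case_right between -0.09 and 0.09 m and z of battery in the frame of case_right between -0.01 and 0.03 m and x of charger in the frame of case_left between -0.075 and 0.075 m and y of charger in the frame of case_left between -0.09 and 0.09 m and z of charger in the frame of case_left between -0.01 and 0.03 m and value of joint lid_right between 0.75 and 0.995 rad and velocity of joint lid_right between -0.1 and 0.1 rad/s and contact force between the fingers and cover_right above 0.4 N and contact force between cover_right and screwdriver below 0.2 N and contact force between cover_right and jar below 0.2 N and contact force between cover_right and chuck below 0.2 N and contact force between cover_right and battery below 0.2 N and contact force between cover_right and charger below 0.2 N and value of joint lid_left below 0.05 rad))); the arm keeps its last pose, push and grip.
It fails at once if the lid of the charger's case is raised (over 0.15 rad) ((y of battery in the frame of case_left between -0.1 and 0.1 m and value of joint lid_right above 0.15 rad) or (y of battery in the frame of case_right between -0.1 and 0.1 m and value of joint lid_left above 0.15 rad)).
It fails at once if the screwdriver, jar or chuck is shifted (over 20 mm) (distance of any of screwdriver, jar, chuck from where it was at the start of the episode above 0.02 m).
It fails at once if the battery pack or charger is shifted in its case (over 20 mm) (distance of any of battery, charger from where it was at the start of the episode above 0.02 m).
It also fails if it takes over 32 s, if anything falls off the work surface, if the arm or the gripper's body presses on something with over 40 N, if the wrist force passes 120 N, or if a joint passes its speed limit or range.

## Robot

A 7-joint arm with a two-finger parallel gripper is mounted at the origin on the work surface. World frame = base frame: x ahead of the robot, y to its left, z up, the work surface at z = 0. Lengths are in m, angles in rad, forces in N, time in s.
With the tool pointing down it reaches from about 0.425 to 0.925 m from the base axis. Payload 6.8 kg.
Tool frame: the origin (TCP) lies midway between the tips of the shut fingers; the grasp point (between the pads) lies 19 mm behind it (bot.pinch_z is the distance from the TCP to the grasp point, in m); z points along the fingers, y is the line along which they close (so a half turn about z gives the same grasp; the last joint's range is limited). The gripper opens to 85 mm and grips with 20 to 120 N. Pads are 22 mm wide; open, the fingers measure 114 mm over their backs; the gripper's body (76 mm by 85 mm) begins 54 mm behind the grasp point. The pads swing forward as they close: fully open they stand 13 mm farther back than shut.
Start: joints at [-1.278, 0.477, 0.022, 1.555, -0.011, 1.109, -0.083], TCP at [0.263, 0.622, 0.201] pointing down, gripper open.
Joint ranges: [-2.96, 2.96], [-0.34, 2.1], [-1.41, 1.46], [0.24, 2.44], [-1.37, 4.51], [0.17, 1.92], [-2.96, 2.96]. Speed limits (rad/s): [2.39, 2.39, 3.14, 3.14, 3.14, 3.14, 3.14].

## Interface

Orientations are given as a unit quaternion [w, x, y, z].
In Python, from station import bot, imaging gives the robot as it stands. The module is installed in compiled form; this text tells all that it offers.
- The arm moves only by the tool carry_out, never from a script. Its argument "targets" is a list of rows, each a list of 5 numbers: the shift along the tool's x, y, z in cm, then the turn about the tool's z in degrees, then the opening, from -1 (shut) to 1 (fully open). In form: [[x, y, z, yaw, gripper], ...]. A call has 1 to 12 rows; each row shifts and turns the commanded pose from where the row before left it, along the tool's axes as they then stand; what a row does not reach is not made up. A row lasts 1/10 s, in which the tool goes at most 50 mm and 8.59 degrees, less where a joint would pass 70% of its speed; a pose out of reach is approached as far as the arm can. A call is refused whole if a number of a shift passes 5 or a number of a turn 8.59, either way. A call with a gripper value outside its range is refused whole. The fingers move at their own pace and stop on an object; "force" is the grip in N (left out, the last holds). Time passes only in rows, so rows that do not move let the fingers close. It gives the time, the measured TCP pose, the force, the opening and the grip force at its end, in the units of the state.
- bot.get_obs(): the state, without advancing time (a new reading comes with each control period).
- imaging.read_camera(name): name is "scene" or "top"; returns the picture (480x640x3 uint8, red, green, blue); there is no depth.
- imaging.calibration(name): a dict with "fx", "fy", "cx", "cy" (pixels), "extrinsics" (4x4, takes a point from world to camera coordinates). Camera axes: x right, y up, looking along -z (the intrinsics and any distortion apply to the point x, -y, -z); pixel columns grow to the right and rows downward; lengths in m; the calibration is good to about 2 mm. A picture is of the moment at which its call begins. calibration takes no time and is no camera call.
- bot.hand_in(): hands the job in; it is judged then, once.
The state is a dict: "t": time; "q": joint angles; "joint_vel": joint speeds; "joint_torque": joint torques, N m; "eef_pos": TCP position; "tool_rot": TCP orientation; "contact_force": force on the tool from outside, world axes, zero at the start; "torque": the same for the moment, N m; "gripper_width": opening from 0.0 (shut) to 1.0 (fully open); "grasp_force": force on a finger pad.
Only numpy, scipy, OpenCV 4.12 (cv2) and the standard library are available. Lean on these libraries where they do the work, as an engineer would, in place of code of your own. Each camera call takes 0.05 s, during which the arm holds its last target. There are 200 camera calls.

## Working session

There is one attempt and no reset: what is moved stays moved. The work goes in short steps, Python scripts to look and compute and a tool call to move; the robot and the scene stay as the last step left them, time stands still between calls to the robot, and variables do not carry over. Pictures are saved under pics/ and viewed, at most 10 in all, crops included, and the job is handed in when it is done.

Besides the shell and the picture viewer there is one more tool, called after "Emit:" as name(argument=value, ...) on one line, values as JSON. carry_out: Moves the arm, as the interface text tells. Its arguments: {"type":"object","properties":{"targets":{"type":"array"},"force":{"type":"number"}},"required":["targets"]}

```bash
mkdir -p pics; python3 - <<'E'
from station import bot, imaging
import cv2
for n in("scene","top"):
    cv2.imwrite(f"pics/{n}0.png",imaging.read_camera(n)[:,:,::-1]); print(n,imaging.calibration(n))
o=bot.get_obs(); print(o,bot.pinch_z)
E
```

```text
scene {'fx': 444.6158671495206, 'fy': 444.6158671495206, 'cx': 314.2165005045215, 'cy': 235.77229857089299, 'extrinsics': array([[ 6.35613548e-01,  7.72006892e-01, -8.81289794e-04,
        -3.44518051e-01],
       [-3.90779393e-01,  3.22723023e-01,  8.62056446e-01,
         1.56428454e-01],
       [ 6.65797930e-01, -5.47590367e-01,  5.06811510e-01,
        -1.70428769e+00],
       [ 0.00000000e+00,  0.00000000e+00,  0.00000000e+00,
         1.00000000e+00]])}
top {'fx': 448.48018416457046, 'fy': 448.48018416457046, 'cx': 327.1591105769769, 'cy': 244.8469015549511, 'extrinsics': array([[-0.02471119, -0.99949618,  0.01991839, -0.05295533],
       [ 0.99033252, -0.02175449,  0.13699726, -0.60202779],
       [-0.13649492,  0.02311119,  0.99037115, -1.28570376],
       [ 0.        ,  0.        ,  0.        ,  1.        ]])}
{'t': 0.1, 'q': array([-1.27807436,  0.47774482,  0.02231764,  1.55634421, -0.01152242,
        1.10928963, -0.08309432]), 'joint_vel': array([ 9.86089220e-04, -1.30188817e-03,  2.50887673e-05, -2.21961042e-03,
        1.40711995e-03,  1.32866584e-03, -1.24154149e-03]), 'joint_torque': array([ 5.52559897e-03, -5.97763503e+01,  1.61463730e+00, -2.81951898e+01,
        1.29450296e-02,  5.04042691e-03, -2.58391665e-06]), 'eef_pos': array([0.26313368, 0.62096844, 0.19980765]), 'tool_rot': array([-1.20818938e-04,  1.99053410e-01,  9.79988292e-01, -8.20517521e-04]), 'contact_force': array([-0.58649704,  0.24837935,  0.62107208]), 'torque': array([-0.03402981,  0.01340656, -0.00036143]), 'grasp_force': 0.0, 'gripper_width': 1.0011552730184214} 0.0187
```

View pics/top0.png

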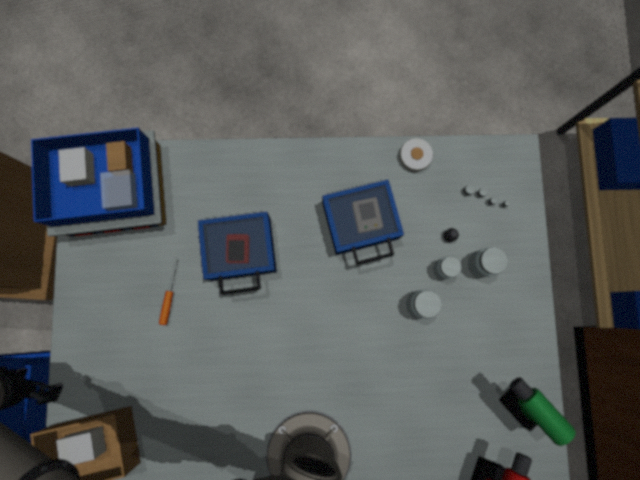

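View pics/scene0.png

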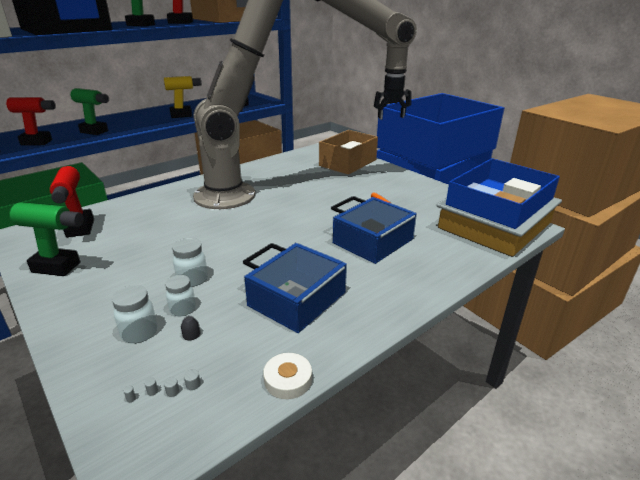

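The top view shows the left case at (237,247) with the red battery inside. The right case at (362,217) holds the white charger. Candidates for the target handle are the left bar at (240,288) and the right bar at (373,255). I choose the left one and check it in a crop.

```bash
python3 - <<'E'
import cv2
a=cv2.imread("pics/top0.png")[200:305,185:295]; cv2.imwrite("pics/c1.png",cv2.resize(a,None,fx=5.5,fy=5.5,interpolation=cv2.INTER_CUBIC))
a=cv2.imread("pics/scene0.png")[185:270,320:425]; cv2.imwrite("pics/c2.png",cv2.resize(a,None,fx=7,fy=7,interpolation=cv2.INTER_CUBIC))
E
```

```text
(no output)
```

View pics/c1.png

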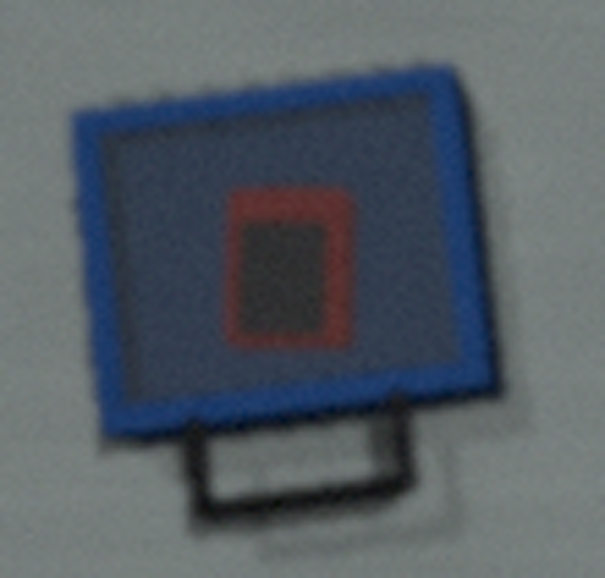

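View pics/c2.png

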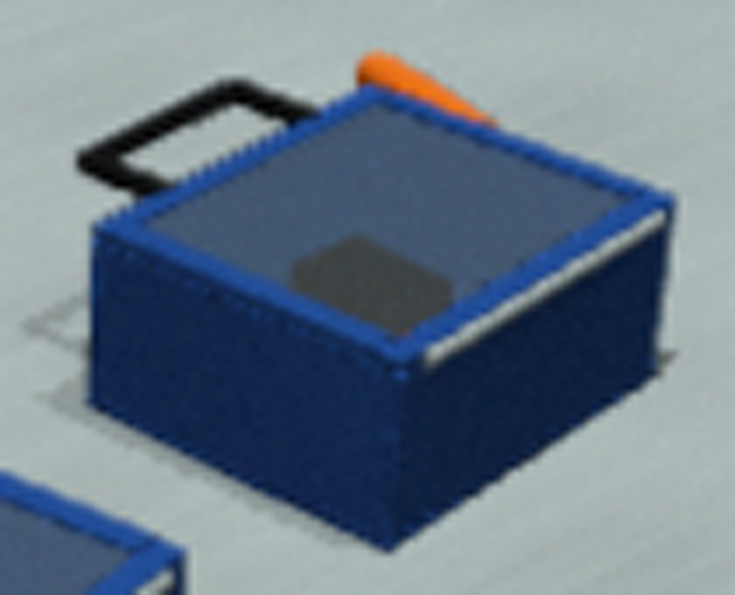

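The crop confirms the red pack with its black top under the left lid. The lid corners in the crop are (75,113), (460,68), (497,392) and (106,437). The bar runs from (203,513) to (405,487).

```bash
cat > h.py <<'E'
import numpy as np
from station import bot, imaging
from scipy.spatial.transform import Rotation as R
def ray(n,uv,z):
    c=imaging.calibration(n);E=c["extrinsics"];r,t=E[:3,:3],E[:3,3]
    d=r.T@np.array([(uv[0]-c["cx"])/c["fx"],-(uv[1]-c["cy"])/c["fy"],-1]);o=-r.T@t
    return o+d*(z-o[2])/d[2]
def rot(): return R.from_quat(np.roll(bot.get_obs()["tool_rot"],-1)).as_matrix()
E
python3 - <<'E'
from h import *
cr=lambda p,o,f:(np.array(p)+.5)/f-.5+np.array(o)
L=[ray("top",cr(p,(185,200),5.5),.0935) for p in((75,113),(460,68),(497,392),(106,437))]
B=[ray("top",cr(p,(185,200),5.5),.0905) for p in((203,513),(405,487))]
S=[ray("scene",cr(p,(320,185),7),.0905) for p in((235,90),(85,160))]
SL=[ray("scene",cr(p,(320,185),7),.0935) for p in((672,200),(402,355),(97,225),(378,90))]
np.set_printoptions(precision=4,suppress=True)
for X in (L,SL):
    X=np.array(X);print(X[:,:2],np.linalg.norm(X-np.roll(X,-1,0),axis=1))
    c=X.mean(0);v=(X[0]+X[1]-X[2]-X[3]);w=X[0]+X[3]-X[1]-X[2]
    a,b=np.degrees([np.arctan2(v[1],v[0]),np.arctan2(-w[0],w[1])]);v/=np.linalg.norm(v)
    print(c,a,b,"bar pred",c-.130*v)
for X in(B,S): print(np.array(X),np.mean(X,0),np.degrees(np.arctan2(-(X[0]-X[1])[0],(X[0]-X[1])[1])))
print(rot())
E
```

```text
[[0.6727 0.2998]
 [0.6924 0.1007]
 [0.5228 0.083 ]
 [0.5045 0.2817]] [0.2001 0.1705 0.1996 0.1691]
[0.5981 0.1913 0.0935] 6.060653639778904 5.463977504312972 bar pred [0.4688 0.1776 0.0935]
[[0.6732 0.297 ]
 [0.6913 0.1068]
 [0.5294 0.0861]
 [0.5124 0.2783]] [0.191  0.1631 0.193  0.1619]
[0.6016 0.1921 0.0935] 6.953528985282632 5.233894645684515 bar pred [0.4725 0.1763 0.0935]
[[0.4649 0.2329 0.0905]
 [0.4756 0.1305 0.0905]] [0.4703 0.1817 0.0905] 5.977226602319992
[[0.465  0.2308 0.0905]
 [0.4748 0.1274 0.0905]] [0.4699 0.1791 0.0905] 5.4238645272838
[[-0.9208  0.3901 -0.0006]
 [ 0.3901  0.9208 -0.0016]
 [-0.0001 -0.0017 -1.    ]]
```

The target is the left handle, with its bar at (0.470, 0.179, 0.0905) m and the case yaw about 5.7°. Both cameras agree and the sizes fit. I first turn the tool and go above the bar.

Emit:
carry_out(targets=[[0, 0, 0, 8, -0.1], [0, 0, 0, 8, -0.1], [0, 0, 0, 8, -0.1], [0, 0, 0, 8, -0.1], [0, 0, 0, 8, -0.1], [0, 0, 0, 8, -0.1], [0, 0, 0, 8, -0.1], [0, 0, 0, 5.3, -0.1], [-2, 1, 0, 0, -0.1], [-4, 1.4, 0, 0, -0.1], [-4, 1.4, 0, 0, -0.1], [-4, 1.4, 0, 0, -0.1]], force=40)

```text
t: 1.3
eef_pos: [0.3294, 0.4857, 0.2002]
tool_rot: [0.0, 0.671, 0.742, -0.0]
contact_force: [1.9, -0.6, 0.1]
gripper_width: 0.448
grasp_force: 0.0
```

Emit:
carry_out(targets=[[-4, 1.4, 0, 0, -0.1], [-4, 1.4, 0, 0, -0.1], [-4, 1.4, 0, 0, -0.1], [-4, 1.4, 0, 0, -0.1], [-4, 1.4, 0, 0, -0.1], [-4, 1.4, 0, 0, -0.1], [-4, 1.4, 0, 0, -0.1], [-3, 1, 0, 0, -0.1], [-1, 0.4, 0, 0, -0.1], [0, 0, 0, 0, -0.1], [0, 0, 0, 0, -0.1]])

```text
t: 2.4
eef_pos: [0.4719, 0.1816, 0.2005]
tool_rot: [-0.0, 0.67, 0.742, -0.0]
contact_force: [-1.0, 0.9, 0.2]
gripper_width: 0.451
grasp_force: 0.0
```

Emit:
carry_out(targets=[[-0.2, -0.2, 3, 0, -0.1], [0, 0, 3, 0, -0.1], [0, 0, 2.5, 0, -0.1], [0, 0, 2, 0, -0.1], [0, 0, 1.3, 0, -0.1], [0, 0, 1, 0, -0.1], [0, 0, 0, 0, -0.1], [0, 0, 0, 0, -0.1]])

```text
t: 3.2
eef_pos: [0.471, 0.1785, 0.0731]
tool_rot: [0.0, 0.671, 0.742, 0.0]
contact_force: [-0.3, 0.1, -0.2]
gripper_width: 0.451
grasp_force: 0.0
```

```bash
python3 - <<'E'
from h import *
import cv2
a=imaging.read_camera("scene")[150:270,290:430,::-1]; cv2.imwrite("pics/c3.png",cv2.resize(a,None,fx=5,fy=5,interpolation=cv2.INTER_CUBIC))
E
```

```text
(no output)
```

View pics/c3.png

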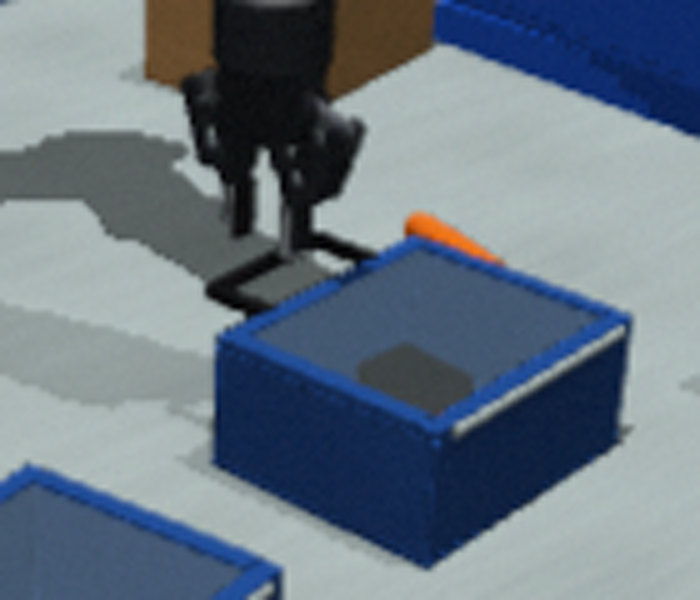

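```bash
python3 - <<'E'
from h import *
c=imaging.calibration("scene");E=c["extrinsics"]
o=bot.get_obs();M=rot();print(o["eef_pos"])
for y in(-.026,0,.026):
  for z in(0,-.006,-.019):
    p=E[:3,:3]@(o["eef_pos"]+M@[0,y,z])+E[:3,3]
    print(y,z,(np.array([c["cx"]+c["fx"]*p[0]/-p[2],c["cy"]-c["fy"]*p[1]/-p[2]])-[290,150])*5)
E
```

```text
[0.47130314 0.17850364 0.07345373]
-0.026 0 [233.74589163 273.63329283]
-0.026 -0.006 [233.95906792 265.45402421]
-0.026 -0.019 [234.42400013 247.61524214]
0 0 [263.24463815 286.09959021]
0 -0.006 [263.52205323 277.85715127]
0 -0.019 [264.12713221 259.87930231]
0.026 0 [293.39349119 298.8406254 ]
0.026 -0.006 [293.73794328 290.53420399]
0.026 -0.019 [294.48929408 272.41546783]
```

```bash
python3 - <<'E'
from h import *
import cv2
a=imaging.read_camera("scene")[175:217,325:377,::-1]; a=cv2.convertScaleAbs(a,alpha=2.2,beta=10);cv2.imwrite("pics/c4.png",cv2.resize(a,None,fx=14,fy=14,interpolation=cv2.INTER_CUBIC))
E
```

```text
(no output)
```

View pics/c4.png

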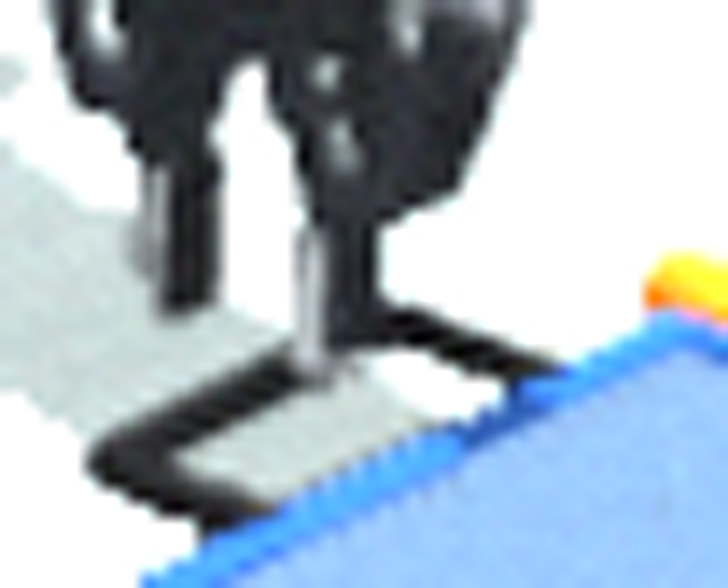

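```bash
python3 - <<'E'
from h import *
import cv2
c=imaging.calibration("scene");E=c["extrinsics"]
M=np.array([[-0.9208,.3901,0],[.3901,.9208,0],[0,0,-1.]])
for y in(-.0425,-.057,.0425,.057):
    P=np.array([.2631,.621,.1998])+M@[0,y,-.013]
    p=E[:3,:3]@P+E[:3,3]
    print(y,(np.array([c["cx"]+c["fx"]*p[0]/-p[2],c["cy"]-c["fy"]*p[1]/-p[2]])-[360,60])*10)
a=cv2.imread("pics/scene0.png")[60:120,360:430];a=cv2.convertScaleAbs(a,alpha=2,beta=10)
cv2.imwrite("pics/c5.png",cv2.resize(a,None,fx=10,fy=10,interpolation=cv2.INTER_CUBIC))
E
```

```text
-0.0425 [205.4105815  662.46530005]
-0.057 [171.38089429 665.5826222 ]
0.0425 [402.15586547 644.44225956]
0.057 [435.25837597 641.40987232]
```

View pics/c5.png

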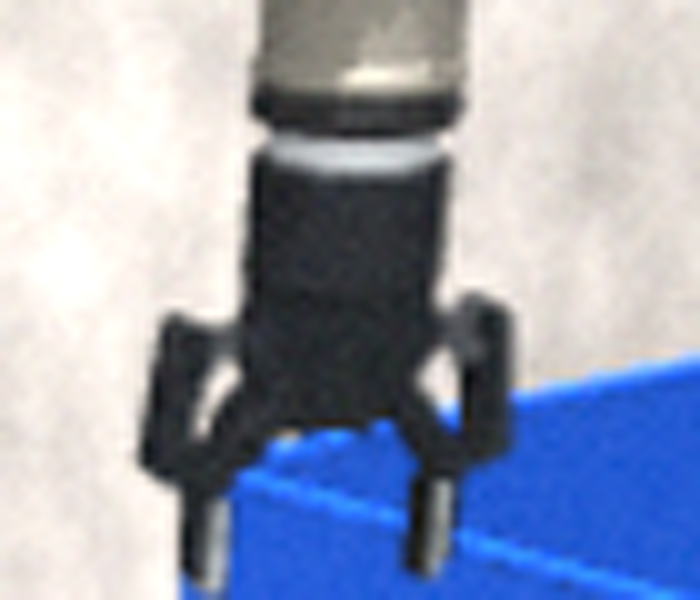

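The fingertips sit about 7 px higher in the scene view than the reported pose predicts, both at the start and now. I check the top view to tell whether the offset is in height or sideways.

```bash
python3 - <<'E'
from h import *
import cv2
c=imaging.calibration("top");E=c["extrinsics"]
o=bot.get_obs();M=rot()
for q in((0,-.026,-.006),(0,.026,-.006),(0,-.026,-.034),(0,.026,-.034),(0,0,-.019)):
    p=E[:3,:3]@(o["eef_pos"]+M@q)+E[:3,3]
    print(q,(np.array([c["cx"]+c["fx"]*p[0]/-p[2],c["cy"]-c["fy"]*p[1]/-p[2]])-[195,230])*8)
a=imaging.read_camera("top")[230:305,195:290,::-1];a=cv2.convertScaleAbs(a,alpha=2.2,beta=20)
cv2.imwrite("pics/c6.png",cv2.resize(a,None,fx=8,fy=8,interpolation=cv2.INTER_CUBIC))
E
```

```text
(0, -0.026, -0.006) [381.15430693 555.31545828]
(0, 0.026, -0.006) [366.52038667 408.55830833]
(0, -0.026, -0.034) [367.68296183 554.08637958]
(0, 0.026, -0.034) [352.79689194 404.0610106 ]
(0, 0, -0.019) [367.57885759 480.4203836 ]
```

View pics/c6.png

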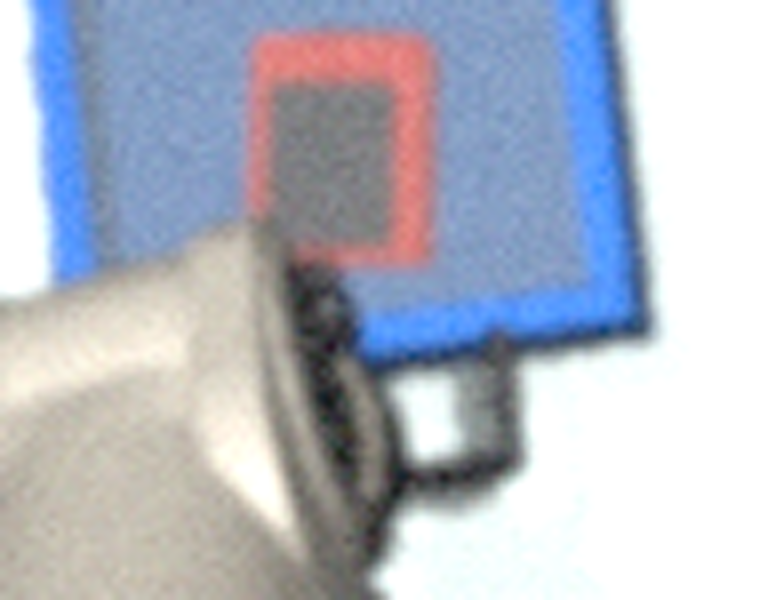

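The top view fits no sideways offset, because the wide knuckles reach row 265 as expected. The scene view says the tips are about 20 mm higher than reported. Going lower is free space here, so I descend 1.6 cm more and close.

Emit:
carry_out(targets=[[0, 0, 0.6, 0, -0.1], [0, 0, 0.6, 0, -0.1], [0, 0, 0.4, 0, -0.1], [0, 0, 0, 0, -0.1], [0, 0, 0, 0, -1], [0, 0, 0, 0, -1], [0, 0, 0, 0, -1], [0, 0, 0, 0, -1], [0, 0, 0, 0, -1], [0, 0, 0, 0, -1]], force=40)

```text
t: 4.35
eef_pos: [0.47, 0.1779, 0.0568]
tool_rot: [-0.0, 0.671, 0.742, -0.0]
contact_force: [-3.6, -0.3, 6.5]
gripper_width: 0.115
grasp_force: 39.2
```

```bash
python3 - <<'E'
from h import *
import cv2
a=imaging.read_camera("scene")[175:217,325:377,::-1]; a=cv2.convertScaleAbs(a,alpha=2.2,beta=10);cv2.imwrite("pics/c7.png",cv2.resize(a,None,fx=14,fy=14,interpolation=cv2.INTER_CUBIC))
E
```

```text
(no output)
```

View pics/c7.png

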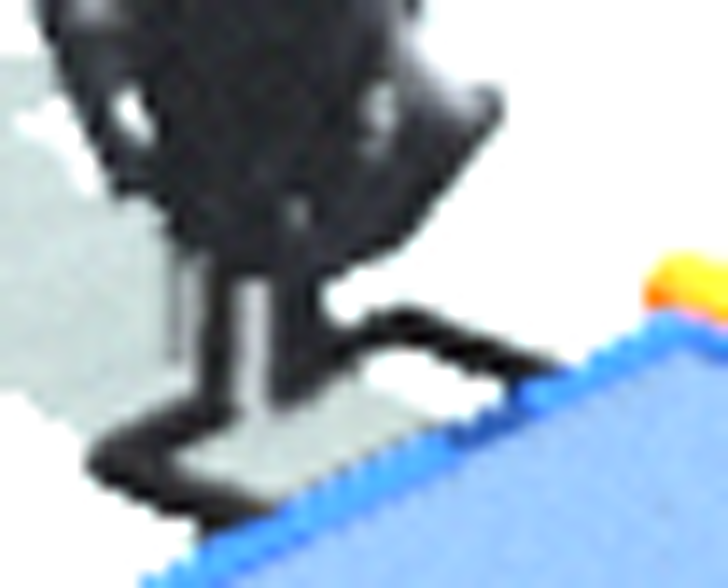

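The pads hold the bar near its middle: opening 0.115, grip 39 N, grasp in the crop around (240,370). Now I raise it along the hinge arc, starting with 15°.

Emit:
carry_out(targets=[[0, 0.04, -0.94, 0, -1], [0, 0.08, -0.93, 0, -1], [0, 0.13, -0.93, 0, -1], [0, 0.16, -0.92, 0, -1], [0, 0.21, -0.91, 0, -1], [0, 0.24, -0.91, 0, -1], [0, 0, 0, 0, -1]])

```text
t: 5.1
eef_pos: [0.4784, 0.1788, 0.1132]
tool_rot: [-0.001, 0.671, 0.742, -0.001]
contact_force: [-7.2, -0.5, -0.7]
gripper_width: 0.118
grasp_force: 39.2
```

Emit:
carry_out(targets=[[0, 0.28, -0.9, 0, -1], [0, 0.33, -0.88, 0, -1], [0, 0.36, -0.87, 0, -1], [0, 0.4, -0.85, 0, -1], [0, 0.43, -0.83, 0, -1], [0, 0.47, -0.81, 0, -1], [0, 0, 0, 0, -1]])

```text
t: 5.8
eef_pos: [0.5002, 0.1813, 0.165]
tool_rot: [-0.002, 0.671, 0.742, -0.001]
contact_force: [-12.5, -0.0, 4.7]
gripper_width: 0.113
grasp_force: 39.2
```

Emit:
carry_out(targets=[[0, 0.5, -0.79, 0, -1], [0, 0.55, -0.77, 0, -1], [0, 0.57, -0.74, 0, -1], [0, 0.61, -0.72, 0, -1], [0, 0.63, -0.69, 0, -1], [0, 0.67, -0.66, 0, -1], [0, 0.7, -0.63, 0, -1], [0, 0.71, -0.61, 0, -1], [0, 0, 0, 0, -1], [0, 0, 0, 0, -1], [0, 0, 0, 0, -1]])

```text
t: 6.9
eef_pos: [0.5487, 0.1868, 0.2231]
tool_rot: [-0.002, 0.671, 0.742, -0.001]
contact_force: [-19.5, -0.9, 22.5]
gripper_width: 0.097
grasp_force: 40.9
```

```bash
python3 - <<'E'
from h import *
import cv2
a=imaging.read_camera("scene")[90:290,260:460,::-1];a=cv2.convertScaleAbs(a,alpha=1.5,beta=10)
cv2.imwrite("pics/c8.png",cv2.resize(a,None,fx=3,fy=3,interpolation=cv2.INTER_CUBIC))
# expected front-right lid corners (top face) per angle, crop coords
c=imaging.calibration("scene");E=c["extrinsics"];t=np.radians(5.7)
ex=np.array([np.cos(t),np.sin(t),0]);ey=np.array([-ex[1],ex[0],0]);H=np.array([.470,.179,0])+.215*ex+[0,0,.0855]
for d in(40,45,50,55):
    a=np.radians(d)
    for y in(-.1,.1):
        P=H+ex*(-.17*np.cos(a)+.008*np.sin(a))+ey*y+np.array([0,0,.17*np.sin(a)+.008*np.cos(a)])
        p=E[:3,:3]@P+E[:3,3];print(d,y,((c["cx"]+c["fx"]*p[0]/-p[2]-260)*3).round(),((c["cy"]-c["fy"]*p[1]/-p[2]-90)*3).round())
o=bot.get_obs();print(o["eef_pos"],o["contact_force"],o["grasp_force"],o["t"])
E
```

```text
40 -0.1 252.0 295.0
40 0.1 379.0 239.0
45 -0.1 261.0 288.0
45 0.1 388.0 232.0
50 -0.1 271.0 282.0
50 0.1 398.0 226.0
55 -0.1 281.0 278.0
55 0.1 409.0 221.0
[0.54870896 0.18676984 0.22303928] [-20.26306837  -1.04439916  22.51695699] 40.87410718202591 6.95
```

View pics/c8.png

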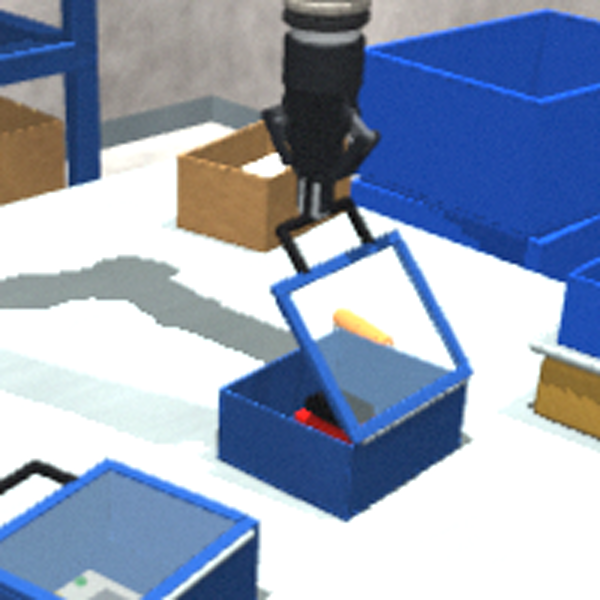

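The lid stands open near 50°, with corners at (275,288) and (400,236), and the right case is still shut. The force of about 30 N along the lid is needless, so I ease outward a little.

Emit:
carry_out(targets=[[0, -0.1, -0.1, 0, -1], [0, 0, 0, 0, -1], [0, 0, 0, 0, -1], [0, 0, 0, 0, -1]])

```text
t: 7.35
eef_pos: [0.5491, 0.1868, 0.2235]
tool_rot: [-0.001, 0.671, 0.742, 0.0]
contact_force: [-13.0, -0.3, 14.7]
gripper_width: 0.099
grasp_force: 40.7
```

Emit:
carry_out(targets=[[0, -0.15, -0.15, 0, -1], [0, 0, 0, 0, -1], [0, 0, 0, 0, -1], [0, 0, 0, 0, -1], [0, 0, 0, 0, -1]])

```text
t: 7.85
eef_pos: [0.5484, 0.1866, 0.2232]
tool_rot: [-0.001, 0.671, 0.742, 0.0]
contact_force: [-6.0, 1.8, 5.9]
gripper_width: 0.095
grasp_force: 40.0
```

```bash
python3 -c "
from h import *
o=bot.get_obs();print(o['t'],o['eef_pos'],o['grasp_force'],abs(o['joint_vel']).max());print(bot.hand_in())"
```

```text
7.85 [0.5484381  0.18663942 0.22315134] 40.0357711315155 0.0016470626232983321
the job is handed in; nothing more can be done
None
```

The left (battery) case's lid is held open at about 50° by the fingers on its handle, the right case was left shut, and the job is handed in; the hand-in returned no verdict.

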